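Release the green circuit board from its clamp under the inspection bench lights

ROBOT

A 6-joint arm with a two-finger parallel gripper is mounted at the origin on the work surface. World frame = base frame: x ahead of the robot, y to its left, z up, the work surface at z = 0. Lengths are in m, angles in rad, forces in N, time in s.
With the tool pointing down it reaches from about 0.375 to 0.925 m from the base axis. Payload 5.7 kg.
Tool frame: the origin (TCP) lies on the mounting face of the last link; the fingertips stand 173 mm ahead of it and the grasp point (between the pads) lies 155 mm ahead of it; z points along the fingers, x is the direction in which the jaws open and shut, and the axes are right-handed (so a half turn about z gives the same grasp; the last joint's range is limited). The gripper opens to 85 mm and grips with 20 to 120 N. Pads are 22 mm wide; open, the fingers measure 114 mm over their backs; the gripper's body (76 mm by 85 mm) begins 54 mm behind the grasp point. The pads swing forward as they close: fully open they stand 13 mm farther back than shut.
Start: joints at [-1.24, 0.359, 1.51, -0, 1.272, -0.115], TCP at [0.259, -0.541, 0.405] pointing down, gripper open.
Joint ranges: [-2.97, 2.97], [-1.01, 2.36], [0.21, 2.38], [-0.96, 4.11], [0.2, 2.71], [-2.98, 2.98]. Speed limits (rad/s): [2.39, 2.39, 3.14, 3.14, 3.14, 3.14].

INTERFACE

Orientations are given as a unit quaternion [x, y, z, w].
In Python, from bench import readout, vision, ticket gives the robot as it stands.
- The arm moves only by the shell command python3 -m inch 'ROWS' [FORCE]. ROWS is JSON, a list of rows, each a list of 7 numbers: the shift along the tool's x, y, z normalised to -1 to 1, where 1 is 25 cm, then the turn, a rotation vector about the tool's x, y, z normalised to -1 to 1, where 1 is 2 pi rad, then the closure, from 0 (fully open) to 1 (shut). A call has 1 to 12 rows; each row shifts and turns the commanded pose from where the row before left it, along the tool's axes as they then stand; what a row does not reach is not made up. A row lasts 1/10 s, in which the tool goes at most 50 mm and 8.59 degrees, less where a joint would pass 70% of its speed; a pose out of reach is approached as far as the arm can. A call with a number of a shift or a turn outside -1 to 1 is refused whole. A call with a gripper value outside its range is refused whole. The fingers move at their own pace and stop on an object; FORCE is the grip in N (left out, the last holds). Time passes only in rows, so rows that do not move let the fingers close. It gives the time, the measured TCP pose, the force and the opening at its end, in the units of the state.
- readout.get_state(): the state, without advancing time (a new reading comes with each control period).
- vision.grab_frame(name): name is "scene" or "side" or "wrist"; returns the picture (384x512x3 uint8, red, green, blue); there is no depth.
- vision.calibration(name): a dict with "fx", "fy", "cx", "cy" (pixels), "extrinsics" (4x4, takes a point from world to camera coordinates). Camera axes: x right, y down, z forward; pixel columns grow to the right and rows downward; lengths in m; the calibration is good to about 2 mm. A picture is of the moment at which its call begins: read the wrist's pose just before it. calibration takes no time and is no camera call; for the wrist camera it gives the pose at the moment of the call.
- ticket.job_done(): hands the job in, once; it reports no verdict.
The state is a dict: "time": time; "q": joint angles; "joint_vel": joint speeds; "joint_efforts": joint torques, N m; "eef_pos": TCP position; "orientation": TCP orientation; "force": force on the tool from outside, world axes, zero at the start; "torque": the same for the moment, N m; "width": finger opening in m.
Only numpy, scipy, OpenCV 4.12 (cv2) and the standard library are available. Lean on these libraries where they do the work, as an engineer would, in place of code of your own. Each camera call takes 0.05 s, during which the arm holds its last target.

TASK

On the holder with the green circuit board, swing the clamp bar up by its red knob at least half-way to upright and leave it standing up. Then slide the green board by its black heat sink straight out through the open front end of the holder until the whole board is clear of the bar, still lying flat on the holder between the guide rails, and let go. Do not lift the board off the holder, and leave the bar over the blue board shut.

Things in the scene. Friction and masses are not known exactly. Their poses are not given: they have to be found in the camera images.
- holder: Fixed dark grey holder of the green board (its twin holds a blue one). Bed 260 x 90 mm (x, y), 12 mm thick; origin at centre of underside on the bench, z up; open front end -x, roughly towards the robot. Bright guide rails along x at y = +-33.5 mm, tops 18 mm up. Clamp bar lies across, along y, at x = 72 to 88 mm; bar hinge axis parallel to x at y = +56 mm, 28 mm up.
- clamp_bar (a joint): Angle (rad) of the green holder's bar: 0 shut, 1.57 upright, knob end swings up and over to +y; friction hinge (2 N at knob), stays where left. Red knob, 20 mm diameter, 22 mm long along x, at the free end: when shut its centre is at holder x = 80, y = -75 mm, 42 mm above the bench. Its flat ends (+-x) are free: pinch them from above; it can pivot between fingers.
- green_board_heatsink (a point): Centre of the black heat sink (26 x 26, 30 mm tall, centre 31 mm above bench) on the loose green board (130 x 56 x 4 mm, 120 g, top 16 mm above bench). Axes as the holder's. Starts near holder x = -5 mm; board reaches 20 mm in front (-x) of it, 110 mm behind. A white connector at the rear catches on the shut bar. Board is clear of the bar when this is in front of x = -38 mm.
- other_bar_knob (a point): Centre of the like red knob on the shut clamp bar of the other holder, the one with the blue board: a bystander to leave alone.
Not all that is in view belongs to the job. Of the things that look like the part that bears green_board_heatsink, the largest one is meant.

How it is judged:
By the outcome, as a careful person would: the job done as asked, in the order asked, and still so for the second after the job is handed in, with the robot touching nothing.
It also fails if it takes over 43 s, if anything falls off the work surface, if the arm or the gripper's body presses on something with over 40 N, if the wrist force passes 120 N, or if a joint passes its speed limit or range.

## Working session

There is one attempt and no reset: what is moved stays moved. The work goes in short steps, Python scripts to look and compute and a shell command to move; the robot and the scene stay as the last step left them, time stands still between calls to the robot, and variables do not carry over. Pictures are saved under pics/ and viewed, and the job is handed in when it is done.

```bash
mkdir -p pics; ls; python3 - <<'E'
from bench import readout, vision
import cv2
s=readout.get_state();print(s)
for n in("scene","side"):
    im=vision.grab_frame(n);cv2.imwrite(f"pics/{n}0.png",im[:,:,::-1])
    print(n,vision.calibration(n))
E
```

```text
pics
{'time': 0.0, 'q': array([-1.24009780e+00,  3.59506439e-01,  1.51145261e+00,  2.93180982e-05,
        1.27251691e+00, -1.15104625e-01]), 'joint_vel': array([ 0.00124402,  0.00077276,  0.00049385,  0.00057977,  0.00122058,
       -0.00042958]), 'joint_efforts': array([ 1.22772431e-03, -5.27608216e+01, -2.78621399e+01, -4.97640576e-05,
        1.31014403e-02, -3.13877074e-06]), 'eef_pos': array([ 0.25858354, -0.54100633,  0.40384476]), 'orientation': array([ 8.45923640e-01, -5.33303205e-01, -7.24838761e-04, -6.01258737e-04]), 'force': array([ 0.39954181, -0.67691977,  0.29283113]), 'torque': array([0.0406493 , 0.00287899, 0.01588836]), 'width': 0.08530057255014295}
scene {'fx': 470.34109827606744, 'fy': 470.34109827606744, 'cx': 258.36536293855846, 'cy': 191.8388653942067, 'extrinsics': array([[ 7.97882764e-01,  6.02811636e-01,  1.10798782e-03,
        -4.39705510e-01],
       [ 5.21011600e-01, -6.88685249e-01, -5.04241549e-01,
        -2.94927179e-01],
       [-3.03199618e-01,  4.02902915e-01, -8.63561945e-01,
         1.19466510e+00],
       [ 0.00000000e+00,  0.00000000e+00,  0.00000000e+00,
         1.00000000e+00]])}
side {'fx': 460.46845195700655, 'fy': 460.46845195700655, 'cx': 251.87440175281418, 'cy': 190.56299195859953, 'extrinsics': array([[-0.97469131, -0.22346506,  0.00634099,  0.56028914],
       [-0.16355502,  0.69347013, -0.7016758 ,  0.14608991],
       [ 0.15240274, -0.68495441, -0.71246815,  0.86307981],
       [ 0.        ,  0.        ,  0.        ,  1.        ]])}
```

View pics/scene0.png

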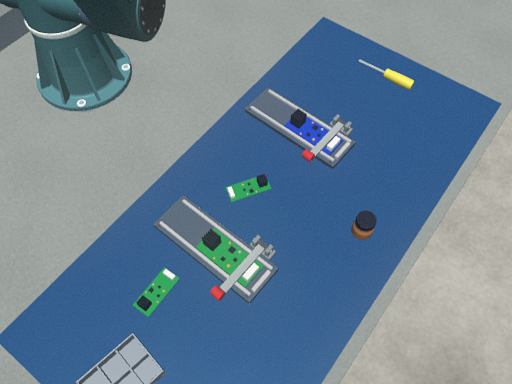

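View pics/side0.png

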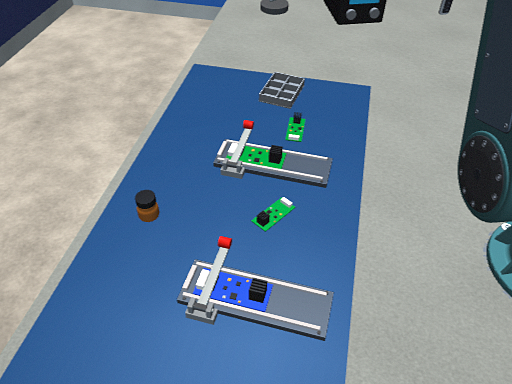

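Three green boards are in view in the scene picture: one in the holder (228,255), and two loose ones at (248,187) and (155,291). The one in the holder is the largest and sits under a bar, so it fits the description. I'll confirm that in a crop and measure.

```bash
cat > h.py <<'E'
import numpy as np, cv2
from bench import vision
def ray(n,u,v,cal=None):
    c=cal or vision.calibration(n);E=c['extrinsics'];R=E[:3,:3];o=-R.T@E[:3,3]
    d=R.T@np.array([(u-c['cx'])/c['fx'],(v-c['cy'])/c['fy'],1]);return o,d/np.linalg.norm(d)
def plane(n,u,v,z,cal=None):
    o,d=ray(n,u,v,cal);return o+d*(z-o[2])/d[2]
def tri(a,b):
    A=np.zeros((3,3));B=np.zeros(3)
    for o,d in(a,b):
        P=np.eye(3)-np.outer(d,d);A+=P;B+=P@o
    return np.linalg.solve(A,B)
E
python3 - <<'E'
from h import *
ims={n:cv2.imread(f"pics/{n}0.png") for n in("scene","side")}
pos={}
for n,im in ims.items():
    h=cv2.cvtColor(im,cv2.COLOR_BGR2HSV)
    m=((h[...,0]<6)|(h[...,0]>174))&(h[...,1]>170)&(h[...,2]>90)
    k,l,st,c=cv2.connectedComponentsWithStats(m.astype(np.uint8))
    r=[(c[i],st[i]) for i in range(1,k) if st[i,4]>30]
    print(n,r); pos[n]=[x[0] for x in r]
a=max(pos['scene'],key=lambda p:p[1]);b=min(pos['side'],key=lambda p:p[1])
print('green knob',tri(ray('scene',*a),ray('side',*b)))
a=min(pos['scene'],key=lambda p:p[1]);b=max(pos['side'],key=lambda p:p[1])
print('blue knob',tri(ray('scene',*a),ray('side',*b)))
c=ims['scene'][180:310,140:290];cv2.imwrite('pics/cs.png',cv2.resize(c,None,fx=5,fy=4.6,interpolation=cv2.INTER_CUBIC))
c=ims['side'][110:195,200:340];cv2.imwrite('pics/cd.png',cv2.resize(c,None,fx=5,fy=5,interpolation=cv2.INTER_CUBIC))
E
```

```text
scene [(array([307.25454545, 154.65454545]), array([303, 150,  11,  11,  55], dtype=int32)), (array([214.85294118, 293.64705882]), array([211, 286,   9,  14,  34], dtype=int32))]
side [(array([247.86764706, 123.83823529]), array([244, 120,   9,   9,  68], dtype=int32)), (array([224.17073171, 241.6504065 ]), array([218, 236,  14,  13, 123], dtype=int32))]
green knob [ 0.63991429 -0.24753648  0.04215542]
blue knob [0.6010713  0.11095563 0.04397625]
```

View pics/cs.png

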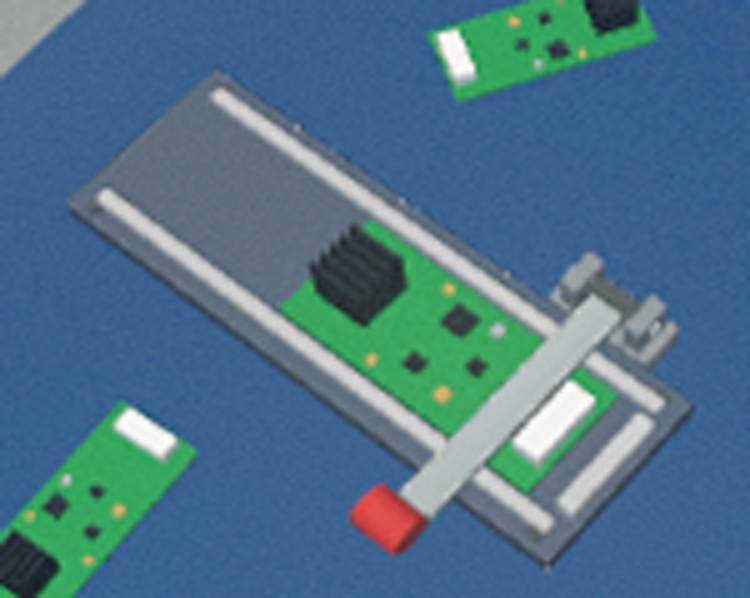

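View pics/cd.png

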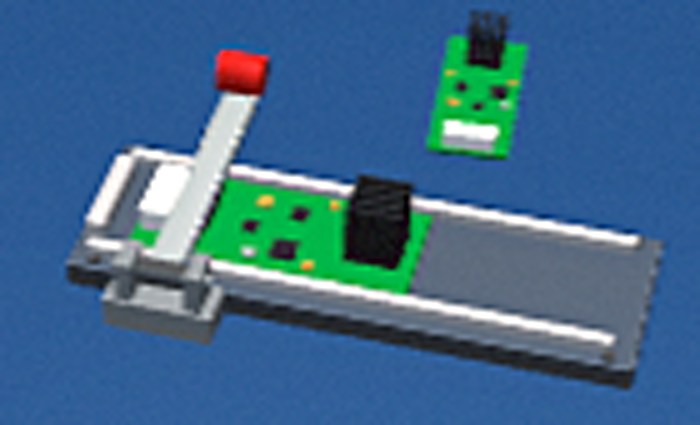

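The crops confirm it: the big board with its white connector lies under the bar, the red knob is at crop (390,518), and the rails and bed corners are clear. Next is the holder pose.

```bash
cat >> h.py <<'E'
def crop2(u,v): return 140+u/5-.4, 180+v/4.6-.4
def crop3(u,v): return 200+u/5-.4, 110+v/5-.4
E
python3 - <<'E'
from h import *
H=[(-130,45),(-130,-45),(130,-45),(130,45)]
P=[plane('scene',*crop2(*p),.012)[:2] for p in [(218,72),(70,205),(548,562),(692,407)]]
Q=[plane('side',*crop3(*p),.012)[:2] for p in [(632,372),(660,243),(132,148),(68,265)]]
print(np.round(P,4),np.round(Q,4))
def fit(A,B):
    A=np.array(A,float);B=np.array(B);a=A-A.mean(0);b=B-B.mean(0)
    U,S,V=np.linalg.svd(a.T@b);R=(U@V).T;t=B.mean(0)-R@A.mean(0)
    print('yaw',np.degrees(np.arctan2(R[1,0],R[0,0])),'t',t,'res',np.round((B-(A@R.T+t))*1000,1).tolist());return R,t
A=np.array(H)/1000
for x in(P,Q):fit(A,x)
R,t=fit(np.r_[A,A],np.r_[P,Q])
k=tri(ray('scene',*crop2(390,518)),ray('side',247.9,123.8));print('knob',k,'in holder',R.T@(k[:2]-t),'expected knob',R@[.08,-.075]+t)
for (n,p) in (('scene',crop2(378,300)),('side',crop3(377,235))):
    pass
# heatsink mid: centroid of dark blob
hs=tri(ray('scene',*crop2(360,275)),ray('side',*crop3(379,222)));print('hs',hs,'holder',R.T@(hs[:2]-t))
E
```

```text
[[ 0.4378 -0.1164]
 [ 0.435  -0.2047]
 [ 0.6918 -0.215 ]
 [ 0.6958 -0.1277]] [[ 0.4363 -0.1162]
 [ 0.4333 -0.2038]
 [ 0.6878 -0.2142]
 [ 0.6941 -0.1265]]
yaw -2.371259031263341 t [ 0.56509242 -0.1659541 ] res [[0.7, -0.8], [1.6, 0.8], [-1.3, 1.3], [-1.1, -1.3]]
yaw -2.3965539193379732 t [ 0.56288456 -0.16516834] res [[1.4, -1.4], [2.2, 0.9], [-3.1, 1.3], [-0.5, -0.9]]
yaw -2.3838779800680983 t [ 0.56398849 -0.16556122] res [[1.8, -1.2], [2.8, 0.4], [-0.2, 0.9], [0.0, -1.7], [0.3, -1.0], [1.1, 1.3], [-4.2, 1.7], [-1.6, -0.5]]
knob [ 0.64089914 -0.24352041  0.0445047 ] in holder [ 0.08008677 -0.07469266] expected knob [ 0.64079966 -0.24382387]
hs [ 0.55905792 -0.16509674  0.03203313] holder [-0.00494562  0.00025899]
```

```bash
cat >> h.py <<'E'
from scipy.spatial.transform import Rotation as Ro
YAW=np.radians(-2.38);T=np.array([.5645,-.1656,0])
RH=Ro.from_euler('z',YAW).as_matrix()
def where(tgt=None):
    from bench import readout
    s=readout.get_state();R=Ro.from_quat(s['orientation']).as_matrix();g=s['eef_pos']+R[:,2]*.155
    print('t',round(s['time'],2),'grasp holder mm',np.round(RH.T@(g-T)*1000,1),'w',round(s['width']*1000,1),'F',np.round(s['force'],1),'toolz',np.round(R[:,2],4),'yaw err deg',round(np.degrees(np.arctan2(R[1,0],R[0,0])-YAW),2))
    if tgt is not None:
        d=RH@(np.array(tgt)/1000)+T-g;print('shift tool units',np.round(R.T@d/.25,4))
E
python3 - <<'E'
from h import *
where((80,-75,110))
for p in((135,310),(142,302),(150,312),(165,268),(176,273)):
    print(p,np.round((RH.T@(plane('scene',*p,.01)-T))*1000))
E
python3 -m inch '[[0,0,0.05,0,0,-0.02155,0],[0,0,0.05,0,0,-0.02155,0],[0,0,0.05,0,0,-0.02155,0],[0,0,0.05,0,0,-0.02155,0],[0,0,0.05,0,0,-0.02155,0],[0,0,0.05,0,0,-0.02155,0],[0,0,0.05,0,0,-0.02155,0],[0,0,0.05,0,0,-0.02155,0],[0,0,0,0,0,0,0]]' 40
python3 -c "from h import *;where((80,-75,110))"
```

```text
t 0.1 grasp holder mm [-290.1 -387.6  248.9] w 85.5 F [ 1.   0.3 -0.2] toolz [-5.0e-04  1.6e-03 -1.0e+00] yaw err deg -62.08
shift tool units [-0.4106 -1.8936  0.5568]
(135, 310) [ -26. -192.   10.]
(142, 302) [ -27. -173.   10.]
(150, 312) [  -2. -177.   10.]
(165, 268) [-42. -97.  10.]
(176, 273) [-18. -91.  10.]
time: 1.0
eef_pos: [0.2583, -0.5403, 0.3026]
orientation: [1.0, -0.02, -0.001, -0.002]
force: [-0.6, -0.1, 0.6]
width: 0.0853
t 1.0 grasp holder mm [-290.6 -386.5  147.6] w 85.3 F [-0.6 -0.1  0.6] toolz [-0.0015  0.0043 -1.    ] yaw err deg 0.05
shift tool units [ 1.4838 -1.244   0.1531]
```

```bash

python3 -m inch '[[0.148,-0.124,0,0,0,0,0],[0.148,-0.124,0,0,0,0,0],[0.148,-0.124,0,0,0,0,0],[0.148,-0.124,0,0,0,0,0],[0.148,-0.124,0,0,0,0,0],[0.148,-0.124,0,0,0,0,0],[0.148,-0.124,0,0,0,0,0],[0.148,-0.124,0,0,0,0,0],[0.148,-0.124,0,0,0,0,0],[0.148,-0.124,0,0,0,0,0],[0,0,0.14,0,0,0,0],[0,0,0,0,0,0,0]]'
python3 - <<'E'
from h import *
where((80,-75,42))
c=vision.calibration('wrist');im=vision.grab_frame('wrist');cv2.imwrite('pics/w1.png',im[:,:,::-1])
E=c['extrinsics']
for P in((80,-75,42),(-5,0,46)):
    p=E@np.r_[RH@(np.array(P)/1000)+T,1];print(P,c['fx']*p[0]/p[2]+c['cx'],c['fy']*p[1]/p[2]+c['cy'])
E
```

```text
time: 2.2
eef_pos: [0.6406, -0.2449, 0.2662]
orientation: [1.0, -0.021, -0.003, -0.001]
force: [-1.5, 0.1, -0.7]
width: 0.085
t 2.2 grasp holder mm [ 78.4 -75.6 111.2] w 85.0 F [-1.5  0.1 -0.7] toolz [-0.0064  0.003  -1.    ] yaw err deg -0.05
shift tool units [ 0.0084 -0.0017  0.2767]
(80, -75, 42) 262.7571161897039 210.9468866116212
(-5, 0, 46) 135.8689826473387 106.4850623895647
```

View pics/w1.png

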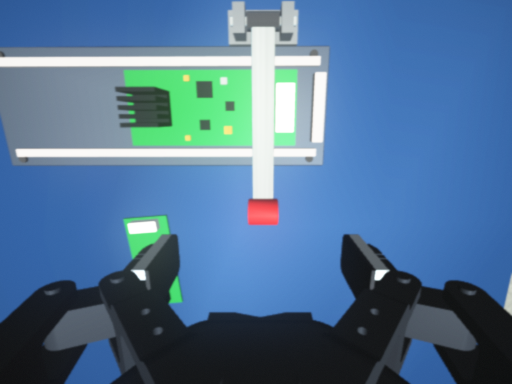

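The wrist view shows the knob at (263,211), within a pixel of the prediction, with the fingers straddling it. I'll descend and pinch.

```bash

python3 -m inch '[[0.004,0,0.07,0,0,0,0],[0,0,0.07,0,0,0,0],[0,0,0.07,0,0,0,0],[0,0,0.067,0,0,0,0],[0,0,0,0,0,0,0],[0,0,0,0,0,0,0.3],[0,0,0,0,0,0,0.6],[0,0,0,0,0,0,1],[0,0,0,0,0,0,1],[0,0,0,0,0,0,1],[0,0,0,0,0,0,1],[0,0,0,0,0,0,1]]' 40
python3 - <<'E'
from h import *
where((80,-75,42))
im=vision.grab_frame('wrist');cv2.imwrite('pics/w2.png',im[:,:,::-1])
E
```

```text
time: 3.45
eef_pos: [0.6419, -0.2472, 0.2013]
orientation: [1.0, -0.021, -0.0, 0.0]
force: [-3.3, -0.4, 5.4]
width: 0.0213
t 3.45 grasp holder mm [ 80.5 -78.3  46.3] w 21.3 F [-3.3 -0.4  5.4] toolz [-1.e-03 -3.e-04 -1.e+00] yaw err deg 0.0
shift tool units [-0.0022 -0.0134  0.0174]
```

View pics/w2.png

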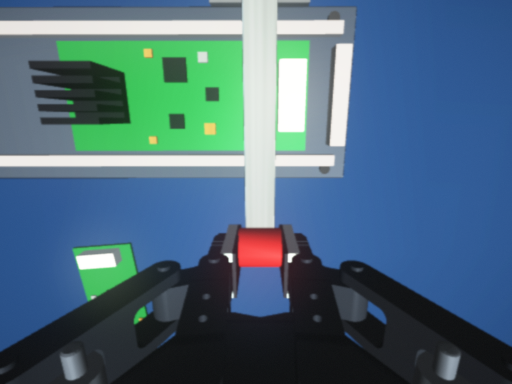

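The knob is pinched at 21 mm opening, seen at (260,247) between the pads. Now I'll swing it along its arc.

```bash

python3 -m inch '[[0,-0.009,-0.056,0,0,0,1],[0,-0.016,-0.056,0,0,0,1],[0,-0.022,-0.053,0,0,0,1],[0,-0.026,-0.051,0,0,0,1],[0,-0.032,-0.047,0,0,0,1],[0,-0.038,-0.044,0,0,0,1],[0,0,0,0,0,0,1]]'
python3 -c "from h import *;where((80,-39,119))"
```

```text
time: 4.2
eef_pos: [0.6434, -0.2094, 0.279]
orientation: [1.0, -0.02, -0.0, -0.0]
force: [-4.7, 1.3, -2.5]
width: 0.021
t 4.2 grasp holder mm [ 80.5 -40.4 124. ] w 21.0 F [-4.7  1.3 -2.5] toolz [-8.e-04  7.e-04 -1.e+00] yaw err deg 0.06
shift tool units [-0.002  -0.0057  0.0201]
```

```bash

python3 -m inch '[[0,-0.042,-0.040,0,0,0,1],[0,-0.046,-0.034,0,0,0,1],[0,-0.050,-0.029,0,0,0,1],[0,-0.052,-0.024,0,0,0,1],[0,-0.055,-0.018,0,0,0,1],[0,-0.056,-0.012,0,0,0,1],[0,-0.046,-0.005,0,0,0,1],[0,0,0,0,0,0,1],[0,0,0,0,0,0,1]]'
python3 - <<'E'
from h import *
where((80,47,159))
im=vision.grab_frame('side');cv2.imwrite('pics/s2.png',im[:,:,::-1])
E
```

```text
time: 5.1
eef_pos: [0.6469, -0.1233, 0.3193]
orientation: [1.0, -0.02, -0.0, 0.0]
force: [-7.4, -0.2, 2.5]
width: 0.0209
t 5.1 grasp holder mm [ 80.4  45.7 164.3] w 20.9 F [-7.4 -0.2  2.5] toolz [-8.e-04  0.e+00 -1.e+00] yaw err deg 0.04
shift tool units [-0.0018 -0.0053  0.0213]
```

View pics/s2.png

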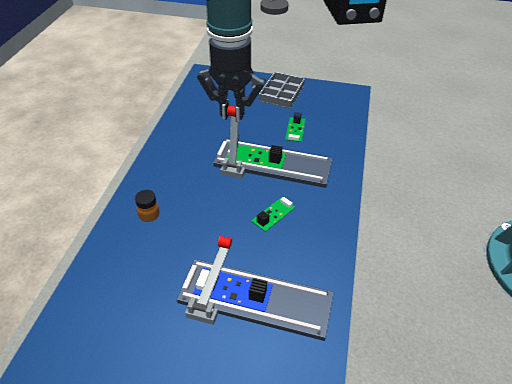

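The side view shows the green holder's bar standing nearly upright, with its knob at (232,111) in the jaws. The blue bar is still shut, knob at (224,242). I'll release and rise.

```bash

python3 -m inch '[[0,0,0,0,0,0,0.6],[0,0,0,0,0,0,0.3],[0,0,0,0,0,0,0],[0,0,0,0,0,0,0],[0,0,0,0,0,0,0],[0,0,-0.08,0,0,0,0],[0,0,-0.1,0,0,0,0],[0,0,-0.1,0,0,0,0],[0,0,0,0,0,0,0]]'
python3 - <<'E'
from h import *
where((-5,0,120))
for n in('side','scene'):
    im=vision.grab_frame(n);cv2.imwrite(f'pics/{n}3.png',im[:,:,::-1])
E
```

```text
time: 6.05
eef_pos: [0.6488, -0.1251, 0.3917]
orientation: [1.0, -0.021, 0.004, 0.001]
force: [1.3, 0.2, 0.3]
width: 0.0851
t 6.05 grasp holder mm [ 83.7  43.7 236.7] w 85.1 F [1.3 0.2 0.3] toolz [ 0.007  -0.0019 -1.    ] yaw err deg -0.02
shift tool units [-0.3579  0.1741  0.4646]
```

View pics/side3.png

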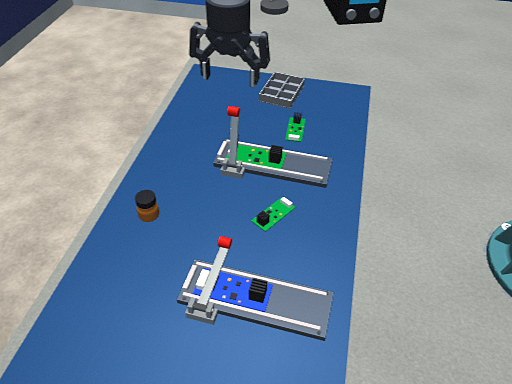

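View pics/scene3.png

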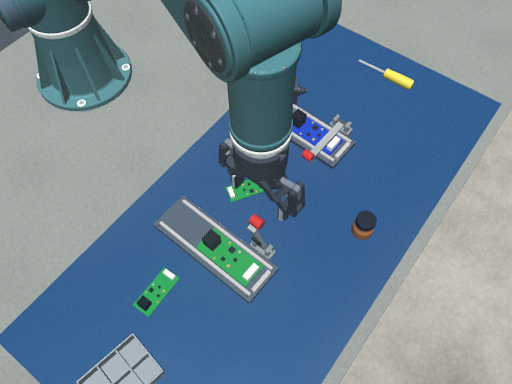

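The bar stands by itself, knob at side (233,111), and the board has not moved. Next I go over the heat sink.

```bash

python3 -m inch '[[-0.09,0.043,0,0,0,0,0],[-0.09,0.043,0,0,0,0,0],[-0.09,0.043,0,0,0,0,0],[-0.09,0.043,0,0,0,0,0],[0,0,0.14,0,0,0,0],[0,0,0.14,0,0,0,0],[0,0,0.14,0,0,0,0],[0,0,0,0,0,0,0],[0,0,0,0,0,0,0]]'
python3 - <<'E'
from h import *
where((-5,0,42))
c=vision.calibration('wrist');E=c['extrinsics']
im=vision.grab_frame('wrist');cv2.imwrite('pics/w4.png',im[:,:,::-1])
for P in((-5,0,46),(-25,28,16),(-25,-28,16)):
    p=E@np.r_[RH@(np.array(P)/1000)+T,1];print(P,c['fx']*p[0]/p[2]+c['cx'],c['fy']*p[1]/p[2]+c['cy'])
E
```

```text
time: 7.05
eef_pos: [0.5552, -0.1637, 0.2818]
orientation: [1.0, -0.021, -0.002, -0.001]
force: [0.2, -0.1, 0.5]
width: 0.0856
t 7.05 grasp holder mm [ -9.8   1.7 126.8] w 85.6 F [ 0.2 -0.1  0.5] toolz [-0.0031  0.0014 -1.    ] yaw err deg -0.02
shift tool units [0.0204 0.0073 0.339 ]
(-5, 0, 46) 266.34533391461224 208.76097950970788
(-25, 28, 16) 243.0467452549102 167.42211911252375
(-25, -28, 16) 244.04592201682996 226.90294327667817
```

View pics/w4.png

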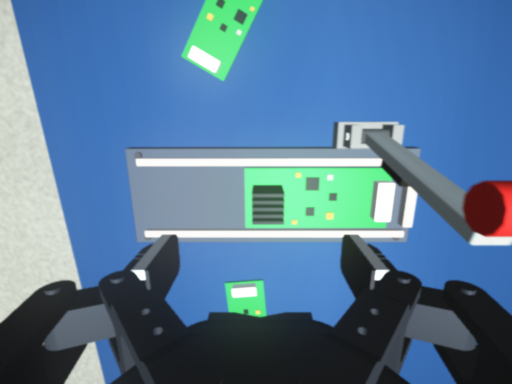

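```bash

python3 -m inch '[[0.01,0.004,0.085,0,0,0,0],[0.008,0.003,0.085,0,0,0,0],[0,0,0.085,0,0,0,0],[0,0,0.085,0,0,0,0],[0,0,0,0,0,0,0],[0,0,0,0,0,0,0]]'
python3 -c "from h import *;where((-5,0,42))"
```

```text
time: 7.7
eef_pos: [0.5609, -0.1661, 0.1991]
orientation: [1.0, -0.021, 0.001, 0.0]
force: [0.1, 0.4, -0.2]
width: 0.0851
t 7.7 grasp holder mm [-3.3 -0.7 44.1] w 85.1 F [ 0.1  0.4 -0.2] toolz [ 1.6e-03 -6.0e-04 -1.0e+00] yaw err deg -0.01
shift tool units [-0.0069 -0.003   0.0084]
```

```bash

python3 -m inch '[[-0.006,-0.003,0.012,0,0,0,0],[0,0,0,0,0,0,0.3],[0,0,0,0,0,0,0.6],[0,0,0,0,0,0,0.8],[0,0,0,0,0,0,1],[0,0,0,0,0,0,1],[0,0,0,0,0,0,1],[0,0,0,0,0,0,1],[0,0,0,0,0,0,1]]' 25
python3 - <<'E'
from h import *
where((-65,0,42))
im=vision.grab_frame('wrist');cv2.imwrite('pics/w5.png',im[:,:,::-1])
E
```

```text
time: 8.6
eef_pos: [0.559, -0.1652, 0.1951]
orientation: [1.0, -0.021, 0.0, 0.0]
force: [-0.6, 0.0, 4.6]
width: 0.0255
t 8.6 grasp holder mm [-5.4  0.2 40.1] w 25.5 F [-0.6  0.   4.6] toolz [ 9.e-04 -3.e-04 -1.e+00] yaw err deg -0.01
shift tool units [-0.2385  0.0008 -0.0079]
```

View pics/w5.png

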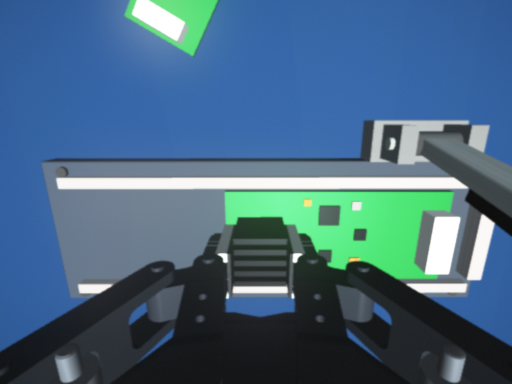

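The heat sink is held at (260,250), opening 25.5 mm. I'll pull it straight towards -x.

```bash

python3 -m inch '[[-0.012,0,0,0,0,0,1],[-0.025,0,0,0,0,0,1],[-0.025,0,0,0,0,0,1],[-0.025,0,0,0,0,0,1],[-0.025,0,0,0,0,0,1],[-0.025,0,0,0,0,0,1],[-0.025,0,0,0,0,0,1],[-0.025,0,0,0,0,0,1],[-0.025,0,0,0,0,0,1],[-0.025,0,0,0,0,0,1],[-0.012,0,0,0,0,0,1],[0,0,0,0,0,0,1]]'
python3 - <<'E'
from h import *
where((-65,0,42))
im=vision.grab_frame('side');cv2.imwrite('pics/s6.png',im[:,:,::-1])
E
```

```text
time: 9.85
eef_pos: [0.4959, -0.1626, 0.1951]
orientation: [1.0, -0.021, 0.0, 0.0]
force: [3.4, -0.5, 6.6]
width: 0.0258
t 9.85 grasp holder mm [-68.6   0.1  40.1] w 25.8 F [ 3.4 -0.5  6.6] toolz [ 5.e-04 -3.e-04 -1.e+00] yaw err deg -0.03
shift tool units [ 0.0144  0.0006 -0.0077]
```

View pics/s6.png

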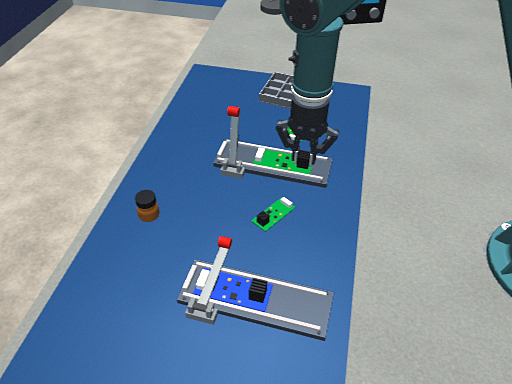

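The board has come out of the bar's zone: connector at (260,153), bar at (235,145) still up. I'll release and rise.

```bash

python3 -m inch '[[0,0,0,0,0,0,0.6],[0,0,0,0,0,0,0.3],[0,0,0,0,0,0,0],[0,0,0,0,0,0,0],[0,0,0,0,0,0,0],[0,0,-0.1,0,0,0,0],[0,0,-0.16,0,0,0,0],[0,0,-0.16,0,0,0,0],[0,0,-0.16,0,0,0,0],[0,0,0,0,0,0,0],[0,0,0,0,0,0,0]]'
python3 - <<'E'
from h import *
where()
tiles=[]
for n,(y,x) in(('side',(95,200)),('scene',(170,130)),('wrist',None) ) if 0 else (('side',(95,200)),('scene',(170,130))):
    im=vision.grab_frame(n)[:,:,::-1];cv2.imwrite(f'pics/{n}7.png',im)
    tiles.append(cv2.resize(im[y:y+130,x:x+150],None,fx=2.6,fy=2.6,interpolation=cv2.INTER_CUBIC))
c=vision.calibration('wrist');im=vision.grab_frame('wrist')[:,:,::-1];cv2.imwrite('pics/w7.png',im)
E=c['extrinsics']
for P in((-68,0,46),(72,0,16),(-38,0,46)):
    p=E@np.r_[RH@(np.array(P)/1000)+T,1];print(P,c['fx']*p[0]/p[2]+c['cx'],c['fy']*p[1]/p[2]+c['cy'])
np.save('wc.npy',c['extrinsics']);cv2.imwrite('pics/t7.png',np.hstack(tiles))
E
```

```text
time: 11.0
eef_pos: [0.4966, -0.1625, 0.3406]
orientation: [1.0, -0.021, 0.001, 0.0]
force: [-0.1, -0.1, -0.7]
width: 0.0856
t 11.0 grasp holder mm [-67.6   0.2 185.6] w 85.6 F [-0.1 -0.1 -0.7] toolz [ 0.002 -0.001 -1.   ] yaw err deg -0.01
(-68, 0, 46) 261.4018602238721 189.5436143682713
(72, 0, 16) 388.19681109531086 182.71116796446958
(-38, 0, 46) 291.469363932757 189.5584299300987
```

View pics/t7.png

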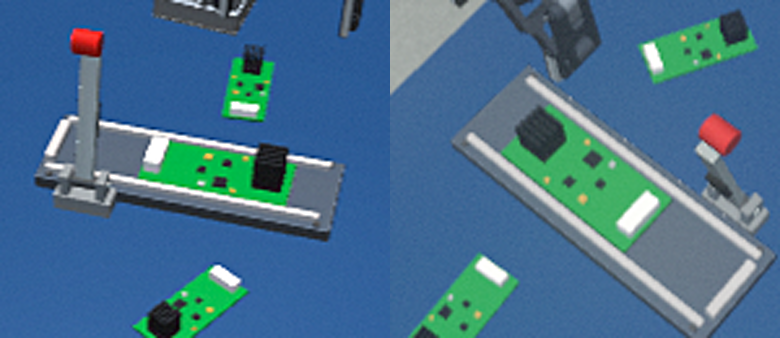

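View pics/w7.png

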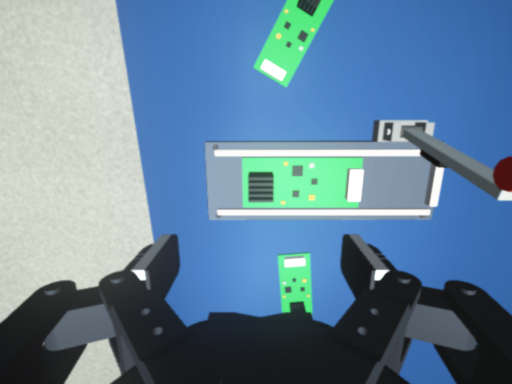

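The board lies flat between the rails with its heat sink at wrist (261,187), about x = -68 mm. Its rear edge at (362,185) is well in front of the bar. The bar is upright, the blue bar is shut, and the gripper is clear.

```bash
python3 -c "
from bench import ticket;print(ticket.job_done())"
```

```text
the job is handed in; nothing more can be done
None
```

The job is done and handed in at about 11 s of the 43 s allowed; the hand-in gave no verdict.

- **Clamp bar:** I pinched the red knob on the green holder and swung the bar to about 80° along its arc. I then let go, and it was still standing in the last side and scene pictures.
- **Green board:** I gripped the black heat sink and slid the board about 63 mm towards the open front. The heat sink is now near holder x = -68 mm; -38 mm was needed. The last wrist and side pictures show the board flat between the rails and clear of the bar.
- **Bystanders:** In the side picture taken just before I let go of the board, the blue bar was still shut. The later crops of the released board do not include it. The gripper ended open, about 145 mm above the board grasp.
- **Forces:** The wrist forces I read stayed below 10 N.

No check failed. The only disagreement was that the gripper sat about 4 mm higher on the knob than I had aimed, which did not affect the swing.

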